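# Find the gift case that rattles and present it

## Robot

A 7-joint arm with a two-finger parallel gripper is mounted at the origin on a cart in front of the work surface, level with it; the furniture and walls round the work are solid. World frame = base frame: x ahead of the robot, y to its left, z up, the work surface at z = 0. Lengths are in m, angles in degrees, forces in N, time in s.
With the tool pointing down it reaches from about 0.4 to 0.85 m from the base axis. Payload 4.4 kg.
Tool frame: the origin (TCP) lies between the finger pads; the fingertips stand 8 mm ahead of it and the grasp point (between the pads) lies 11 mm behind it; z points along the fingers, y is the line along which they close (so a half turn about z gives the same grasp; the last joint's range is limited). The gripper opens to 94 mm and grips with 3 to 60 N. Pads are 16 mm wide; open, the fingers measure 119 mm over their backs; the gripper's body (75 mm by 177 mm) begins 78 mm behind the grasp point.
Start: joints at [64.011, 36.005, 2.206, 86.941, -1.547, 57.084, -1.146], TCP at [0.246, -0.602, 0.213] pointing down, gripper open.
Joint ranges: [-175.42, 175.42], [-21.48, 121.26], [-71.46, 75.88], [10.55, 141.38], [-63.04, 243.04], [13.31, 113.54], [-168.57, 168.57]. Speed limits (degrees/s): [147.25, 147.25, 180, 180, 180, 180, 180].

## Interface

Orientations are given as a 3x3 rotation matrix whose columns are the frame's x, y, z axes.
In Python, from rig import bot, vision, job gives the robot as it stands.
- The arm moves only by the tool apply_moves, never from a script. Its argument "targets" is a list of rows, each a list of 3 entries, a list of its own where there are three numbers: the shift along the tool's x, y, z in cm, then the turn, a rotation vector about the tool's x, y, z in rad, then the closure in counts, from 0 (fully open) to 255 (shut). A call has 1 to 5 rows; each row shifts and turns the commanded pose from where the row before left it, along the tool's axes as they then stand; what a row does not reach is not made up. A row lasts 1/10 s, in which the tool goes at most 50 mm and 8.59 degrees, less where a joint would pass 70% of its speed; a pose out of reach is approached as far as the arm can. A call with a gripper value outside its range is refused whole. The fingers move at their own pace and stop on an object; "squeeze" is the grip in N (left out, the last holds). Time passes only in rows, so rows that do not move let the fingers close. It gives the time, the measured TCP pose, the force, the opening and the grip force at its end, in the units of the state.
- bot.get_state(): the state, without advancing time (a new reading comes with each control period).
- vision.snapshot(name): name is "scene" or "top"; returns a dict with "color" (384x512x3 uint8, red, green, blue), "fx", "fy", "cx", "cy" (pixels), "T" (4x4, takes a point from camera to world coordinates). Camera axes: x right, y down, z forward; pixel columns grow to the right and rows downward; lengths in m; the calibration is good to about 2 mm. A picture is of the moment at which its call begins. There is no depth.
- job.sign_off(): hands the job in; it is judged then, once.
The state is a dict: "time": time; "joint_pos": joint angles; "joint_velocities": joint speeds; "joint_efforts": joint torques, N m; "tcp_pos": TCP position; "eef_rot": TCP orientation; "ft_force": force on the tool from outside, world axes, zero at the start; "torque": the same for the moment, N m; "gripper_width": finger opening in m; "grip_force": force on a finger pad.
Only numpy, scipy, OpenCV 4.12 (cv2) and the standard library are available. Lean on these libraries where they do the work, as an engineer would, in place of code of your own. Each camera call takes 0.05 s, during which the arm holds its last target. There are 200 camera calls.

## Task

One of the three identical blue gift cases has a loose ball inside. Pick the cases up one at a time and shake or rock each along its length until you have found the one that rattles, standing every silent one back upright where it was; then hold the rattling case out, level, over the middle of the round cork coaster, well clear of it. Finish while still holding it there in the gripper, without putting it down, and leave the other things on the table alone.

Things in the scene. Friction and masses are not known exactly. Their poses are not given: they have to be found in the camera images.
- case_left: The left (+y) case, one of three sealed blue boxes with brass lid corners, 140 long (x) x 60 wide (y) x 50 mm tall, 0.36-0.48 kg, gripped across the 60 mm. Origin: centre of its underside; x along its length, within 0.3 rad of pointing away from the robot (brass clasp at -x). Exactly one case, drawn afresh each time, holds a loose ball: see the middle case.
- case_middle: The middle case, exactly like the left one. In the one that rattles a heavy 0.25 kg ball rolls freely along x, about 45 mm to either side of the middle: tipped lengthwise the case becomes end-heavy on its low side, shaken along x it knocks at the ends. In the other two the same weight is wedged fast in the middle. Total weight tells nothing. Origin and axes as the left case.
- case_right: The right (-y) case, one of three sealed blue boxes with brass lid corners, 140 long (x) x 60 wide (y) x 50 mm tall, 0.36-0.48 kg, gripped across the 60 mm. Origin: centre of its underside; x along its length, within 0.3 rad of pointing away from the robot (brass clasp at -x). Like the other two.
- coaster: Round cork presentation coaster with a grey felt centre, 110 mm across, 10 mm thick, fixed to the table beyond the cases. Origin at the centre of its underside.
- pine_cone: Brown pine cone standing upright, 35 mm across, 44 mm tall. Loose bystander, to be left alone. Origin at the centre of its underside, z up.
- spinning_top: Wooden spinning top with a red band, 53 mm across, 62 mm tall. Loose bystander, to be left alone. Origin at the centre of its underside, z up.
- egg_cup: Turned wooden egg cup, 50 mm across, 53 mm tall. Loose bystander, to be left alone. Origin at the centre of its underside, z up.
- toy_car: Small wooden toy car, 77 x 100 x 54 mm. Loose bystander, to be left alone. Origin at the centre of its underside, z up.
- wood_bird: Small wooden bird, 55 x 109 x 54 mm. Loose bystander, to be left alone. Origin at the centre of its underside, z up.
Not all that is in view belongs to the job. Leave any turquoise look-alike of the case_left alone.

How it is judged (in metres and radians):
On the way, in this order (a step that is already met when the one before it is completed fails the run):
1. shaken while held clear of the table: the loose ball runs to an end of its case (((distance between loose_ball and case_left below 0.08 m and height (world z) of case_left above 0.03 m and (x of loose_ball in the frame of case_left above 0.028 m or x of loose_ball in the frame of case_left below -0.028 m)) or (distance between loose_ball and case_middle below 0.08 m and height (world z) of case_middle above 0.03 m and (x of loose_ball in the frame of case_middle above 0.028 m or x of loose_ball in the frame of case_middle below -0.028 m)) or (distance between loose_ball and case_right below 0.08 m and height (world z) of case_right above 0.03 m and (x of loose_ball in the frame of case_right above 0.028 m or x of loose_ball in the frame of case_right below -0.028 m)))).
2. shaken while held clear of the table: the loose ball then runs back across the middle (((distance between loose_ball and case_left below 0.08 m and height (world z) of case_left above 0.03 m and x of loose_ball in the frame of case_left between -0.01 and 0.01 m) or (distance between loose_ball and case_middle below 0.08 m and height (world z) of case_middle above 0.03 m and x of loose_ball in the frame of case_middle between -0.01 and 0.01 m) or (distance between loose_ball and case_right below 0.08 m and height (world z) of case_right above 0.03 m and x of loose_ball in the frame of case_right between -0.01 and 0.01 m))).
3. shaken while held clear of the table: the loose ball then runs to an end again (((distance between loose_ball and case_left below 0.08 m and height (world z) of case_left above 0.03 m and (x of loose_ball in the frame of case_left above 0.028 m or x of loose_ball in the frame of case_left below -0.028 m)) or (distance between loose_ball and case_middle below 0.08 m and height (world z) of case_middle above 0.03 m and (x of loose_ball in the frame of case_middle above 0.028 m or x of loose_ball in the frame of case_middle below -0.028 m)) or (distance between loose_ball and case_right below 0.08 m and height (world z) of case_right above 0.03 m and (x of loose_ball in the frame of case_right above 0.028 m or x of loose_ball in the frame of case_right below -0.028 m)))).
At the end, for the whole second after the job is handed in: The case with the loose ball, after being shaken, is held still by the fingers, level within 0.2 rad, within 40 mm of the coaster's centre seen from above, underside 60 to 300 mm above the table; the two others stand upright on the table, let go, within 40 mm of where they began (((distance between loose_ball and case_left below 0.08 m and horizontal distance between case_left and coaster below 0.04 m and height (world z) of case_left between 0.06 and 0.3 m and angle between case_left's own z axis and vertical below 0.2 rad and contact force between the fingers and case_left above 2 N and linear speed of case_left below 0.03 m/s and height (world z) of each of case_middle, case_right below 0.006 m and distance of each of case_middle, case_right from where it was at the start of the episode below 0.04 m and angle between each of case_middle, case_right's own z axis and vertical below 0.1 rad and contact force between the fingers and case_middle below 0.5 N and contact force between the fingers and case_right below 0.5 N) or (distance between loose_ball and case_middle below 0.08 m and horizontal distance between case_middle and coaster below 0.04 m and height (world z) of case_middle between 0.06 and 0.3 m and angle between case_middle's own z axis and vertical below 0.2 rad and contact force between the fingers and case_middle above 2 N and linear speed of case_middle below 0.03 m/s and height (world z) of each of case_left, case_right below 0.006 m and distance of each of case_left, case_right from where it was at the start of the episode below 0.04 m and angle between each of case_left, case_right's own z axis and vertical below 0.1 rad and contact force between the fingers and case_left below 0.5 N and contact force between the fingers and case_right below 0.5 N) or (distance between loose_ball and case_right below 0.08 m and horizontal distance between case_right and coaster below 0.04 m and height (world z) of case_right between 0.06 and 0.3 m and angle between case_right's own z axis and vertical below 0.2 rad and contact force between the fingers and case_right above 2 N and linear speed of case_right below 0.03 m/s and height (world z) of each of case_left, case_middle below 0.006 m and distance of each of case_left, case_middle from where it was at the start of the episode below 0.04 m and angle between each of case_left, case_middle's own z axis and vertical below 0.1 rad and contact force between the fingers and case_left below 0.5 N and contact force between the fingers and case_middle below 0.5 N))); the arm keeps its last pose, push and grip.
It fails at once if the pine cone is pushed more than 30 mm (distance of pine_cone from where it was at the start of the episode above 0.03 m).
It fails at once if the spinning top is pushed more than 30 mm (distance of spinning_top from where it was at the start of the episode above 0.03 m).
It fails at once if the egg cup is pushed more than 30 mm (distance of egg_cup from where it was at the start of the episode above 0.03 m).
It fails at once if the toy car is pushed more than 30 mm (distance of toy_car from where it was at the start of the episode above 0.03 m).
It fails at once if the wood bird is pushed more than 30 mm (distance of wood_bird from where it was at the start of the episode above 0.03 m).
It also fails if it takes over 72 s, if anything falls off the work surface, if the arm or the gripper's body presses on something with over 40 N, if the wrist force passes 120 N, or if a joint passes its speed limit or range.

## Working session

There is one attempt and no reset: what is moved stays moved. The work goes in short steps, Python scripts to look and compute and a tool call to move; the robot and the scene stay as the last step left them, time stands still between calls to the robot, and variables do not carry over. Pictures are saved under pics/ and viewed, at most 10 in all, crops included, and the job is handed in when it is done.

Besides the shell and the picture viewer there is one more tool, called after ">>>" as name(argument=value, ...), one argument or row to a line, values as JSON. apply_moves: Moves the arm, as the interface text tells. Its arguments: {"type":"object","properties":{"targets":{"type":"array","items":{"type":"array"}},"squeeze":{"type":"number"}},"required":["targets"]}

```bash
mkdir -p pics; ls; python3 - <<'E'
from rig import bot,vision,job
import cv2,numpy as np
for n in("top","scene"):
    s=vision.snapshot(n); cv2.imwrite(f"pics/{n}0.png",s["color"][:,:,::-1]); np.savez(f"{n}0.npz",**s)
    print(n,s["fx"],s["cx"],s["cy"],np.round(s["T"],3).tolist())
st=bot.get_state(); print(st)
E
```

```text
pics
top 470.78924590690843 255.64999957653552 190.16741310969473 [[0.017, -0.983, 0.185, 0.304], [-1.0, -0.019, -0.011, -0.087], [0.014, -0.185, -0.983, 1.381], [0.0, 0.0, 0.0, 1.0]]
scene 361.65886159473035 262.01133715794856 186.82160716426446 [[-0.742, -0.335, 0.581, -0.005], [-0.67, 0.346, -0.657, 0.544], [0.019, -0.877, -0.481, 0.526], [0.0, 0.0, 0.0, 1.0]]
{'time': 0.1, 'joint_pos': array([64.01074954, 36.05103671,  2.20037352, 86.9891904 , -1.54695487,
       57.08271352, -1.1465625 ]), 'joint_velocities': array([ 0.0057269 , -0.13056841,  0.02128106, -0.16339733,  0.0016065 ,
        0.00654521,  0.00408999]), 'joint_efforts': array([ 3.15695455e-03, -5.50782788e+01,  1.14714894e+00, -1.87112296e+01,
       -5.22461731e-02,  1.92924327e-02,  8.74148736e-05]), 'tcp_pos': array([ 0.24563491, -0.60118718,  0.21268051]), 'eef_rot': array([[ 9.25735441e-01,  3.78171291e-01, -6.06656279e-04],
       [ 3.78171777e-01, -9.25734206e-01,  1.51231096e-03],
       [ 1.03101172e-05, -1.62942013e-03, -9.99998672e-01]]), 'ft_force': array([-0.02589942, -0.4304169 ,  0.26603107]), 'torque': array([-0.0064839 ,  0.00918482,  0.00503612]), 'grip_force': 0.0, 'gripper_width': 0.0939769882849538}
```

View pics/top0.png

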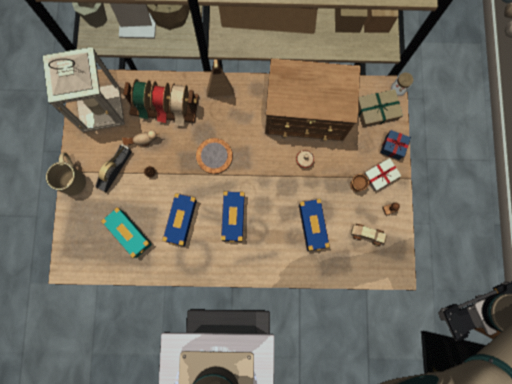

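View pics/scene0.png

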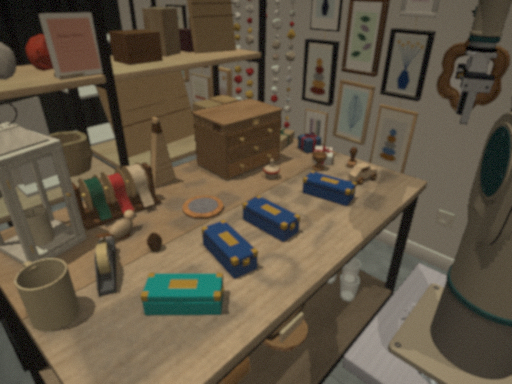

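The top view shows three blue cases with lids at about (180,220) for left, (233,216) for middle and (314,225) for right. A turquoise look-alike is at (127,232), outside the set because of its colour. The coaster is at (215,155), the top at (305,160) and the pine cone at (150,172). Next I'll measure them and confirm with one crop.

```bash
cat > h.py <<'E'
import cv2,numpy as np
from rig import bot,vision,job
def ray(s,uv,z):
    u,v=uv; d=s["T"][:3,:3]@np.array([(u-s["cx"])/s["fx"],(v-s["cy"])/s["fy"],1]); o=s["T"][:3,3]
    return o+d*(z-o[2])/d[2]
def cases(s):
    c=cv2.cvtColor(s["color"],cv2.COLOR_RGB2HSV)
    m=cv2.inRange(c,(105,120,40),(125,255,255)); m=cv2.morphologyEx(m,cv2.MORPH_CLOSE,np.ones((5,5)))
    out=[]
    for k in cv2.findContours(m,cv2.RETR_EXTERNAL,cv2.CHAIN_APPROX_NONE)[0]:
        if cv2.contourArea(k)<500: continue
        P=np.array([ray(s,p[0],.025)[:2] for p in k]).astype(np.float32)
        r=cv2.minAreaRect(P*1000); b=cv2.boxPoints(r)/1000
        e=max((b[1]-b[0],b[2]-b[1]),key=np.linalg.norm); e=e*np.sign(e[0])
        M=cv2.moments(k); uv=(M['m10']/M['m00'],M['m01']/M['m00'])
        out.append((np.array(r[0])/1000,np.degrees(np.arctan2(e[1],e[0])),r[1],uv))
    return out
E
python3 - <<'E'
from h import *
s=dict(np.load("top0.npz"))
for o in cases(s): print(o, ray(s,o[3],.025))
c=cv2.cvtColor(s["color"],cv2.COLOR_RGB2HSV)
m=cv2.inRange(c,(5,110,120),(18,255,255)); 
for k in cv2.findContours(m[135:180,190:240].copy(),cv2.RETR_EXTERNAL,cv2.CHAIN_APPROX_NONE)[0]:
    if len(k)>30:
        e=cv2.fitEllipse(k); uv=(e[0][0]+190,e[0][1]+135); print("coaster",uv,e[1],ray(s,uv,.01))
for n,uv in dict(cone=(150,172),top=(305,160),egg=(360,183),car=(368,234),teal=(127,232)).items(): print(n,ray(s,uv,.03))
cv2.imwrite("pics/crop.png",cv2.resize(s["color"][140:260,90:350,::-1],None,fx=3,fy=3,interpolation=cv2.INTER_CUBIC))
E
```

```text
(array([ 0.46143845, -0.27094217]), np.float32(10.417605), (140.0325927734375, 61.40289306640625), (313.6872093023256, 224.25174418604652)) [ 0.46164993 -0.27109338  0.025     ]
(array([0.47005002, 0.1181881 ]), np.float32(-12.315444), (59.898895263671875, 138.76663208007812), (179.057349774907, 219.01605010765314)) [0.4695679  0.11874678 0.025     ]
(array([ 0.48149234, -0.03583582]), np.float32(-1.0975813), (57.858577728271484, 140.56626892089844), (232.60715746421266, 215.91104294478527)) [ 0.48153599 -0.0357363   0.025     ]
coaster (213.7415313720703, 155.05381774902344) (35.00031661987305, 36.3765983581543) [0.66637869 0.0262236  0.01      ]
cone [0.60594734 0.20952355 0.03      ]
top [ 0.65160087 -0.24574108  0.03      ]
egg [ 0.58532484 -0.40741782  0.03      ]
car [ 0.43580301 -0.42693851  0.03      ]
teal [0.4288074  0.26485428 0.03      ]
```

View pics/crop.png

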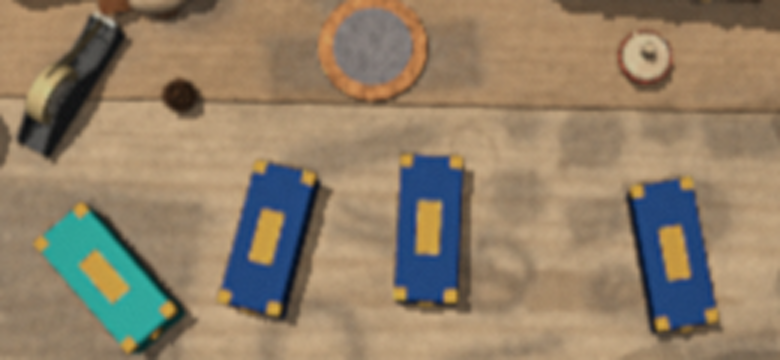

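The crop shows three blue cases with brass corners. Their sizes measure 140x60, so they match. The turquoise one is left out. I'll start with the right case.

>>> apply_moves(
  targets=[
    [[0, 0, 0], [0, 0, 0.1], 0],
    [[0, 0, 0], [0, 0, 0.106], 0],
    [[3.4, -3.57, 0], [0, 0, 0], 0],
    [[3.4, -3.57, 0], [0, 0, 0], 0],
    [[3.4, -3.57, 0], [0, 0, 0], 0],
  ],
  squeeze=45,
)

```text
time: 0.6
tcp_pos: [0.3272, -0.4763, 0.2129]
eef_rot: [[0.984, 0.18, -0.0], [0.18, -0.984, 0.001], [-0.0, -0.001, -1.0]]
ft_force: [1.3, 0.4, -0.3]
gripper_width: 0.0939
grip_force: 0.0
```

>>> apply_moves(
  targets=[
    [[3.4, -3.57, 0], [0, 0, 0], 0],
    [[3.4, -3.57, 0], [0, 0, 0], 0],
    [[3.4, -3.57, 0], [0, 0, 0], 0],
    [[3.4, -3.57, 0], [0, 0, 0], 0],
    [[3.4, -3.57, 0], [0, 0, 0], 0],
  ],
)

```text
time: 1.1
tcp_pos: [0.4623, -0.2698, 0.2133]
eef_rot: [[0.984, 0.181, -0.0], [0.181, -0.984, 0.0], [-0.0, -0.0, -1.0]]
ft_force: [0.6, -0.4, -0.4]
gripper_width: 0.0943
grip_force: 0.0
```

```bash
cat >> h.py <<'E'
def go(x,y,z,yaw):
    st=bot.get_state(); R=st["eef_rot"]; p=st["tcp_pos"]
    c,s=np.cos(np.radians(yaw)),np.sin(np.radians(yaw))
    G=np.array([[c,s,0],[s,-c,0],[0,0,-1.]])
    print("t",st["time"],"tcp",p.round(4),"F",np.round(st["ft_force"],2),"M",np.round(st["torque"],3),"w",st["gripper_width"],"grip",st["grip_force"],"j",st["joint_pos"].round(0))
    print("shift cm",(R.T@(np.array([x,y,z])-p)*100).round(2),"turn",cv2.Rodrigues(R.T@G)[0].ravel().round(3))
E
python3 -c "
from h import *
go(.4615,-.271,.02,10.4)"
```

```text
t 1.1 tcp [ 0.4623 -0.2698  0.2133] F [ 0.55 -0.36 -0.35] M [-0.061 -0.075  0.001] w 0.0942930588063952 grip 0.0 j [ 24.  27.   5. 105.  -3.  48. -49.]
shift cm [-0.1   0.11 19.33] turn [-0.  0.  0.]
```

>>> apply_moves(
  targets=[
    [[-0.1, 0.1, 4.9], [0, 0, 0], 0],
    [[0, 0, 4.9], [0, 0, 0], 0],
    [[0, 0, 4.9], [0, 0, 0], 0],
    [[0, 0, 3], [0, 0, 0], 0],
    [[0, 0, 1.7], [0, 0, 0], 0],
  ],
)

```text
time: 1.6
tcp_pos: [0.459, -0.2716, 0.0164]
eef_rot: [[0.983, 0.181, -0.004], [0.181, -0.983, 0.002], [-0.004, -0.003, -1.0]]
ft_force: [0.4, -0.3, 0.1]
gripper_width: 0.0942
grip_force: 0.0
```

>>> apply_moves(
  targets=[
    [[0, 0, 0], [0, 0, 0], 255],
    [[0, 0, 0], [0, 0, 0], 255],
    [[0, 0, 0], [0, 0, 0], 255],
    [[0, 0, 0], [0, 0, 0], 255],
    [[0, 0, 0], [0, 0, 0], 255],
  ],
)

```text
time: 2.1
tcp_pos: [0.4612, -0.2715, 0.0206]
eef_rot: [[0.983, 0.182, 0.001], [0.182, -0.983, 0.001], [0.001, -0.001, -1.0]]
ft_force: [-0.9, 4.7, 5.7]
gripper_width: 0.0597
grip_force: 45.0
```

>>> apply_moves(
  targets=[
    [[0, 0, -2], [0, 0, 0], 255],
    [[0, 0, -4], [0, 0, 0], 255],
    [[0, 0, -4], [0, 0, 0], 255],
    [[0, 0, -1], [0, 0, 0], 255],
    [[0, 0, 0], [0, 0, 0], 255],
  ],
)

```text
time: 2.6
tcp_pos: [0.4617, -0.2735, 0.1308]
eef_rot: [[0.984, 0.181, 0.003], [0.181, -0.984, -0.002], [0.003, 0.002, -1.0]]
ft_force: [0.0, 0.1, -4.7]
gripper_width: 0.0596
grip_force: 45.0
```

>>> apply_moves(
  targets=[
    [[0, 0, 0], [0, 0.1, 0], 255],
    [[0, 0, 0], [0, 0.1, 0], 255],
    [[0, 0, 0], [0, 0.1, 0], 255],
    [[0, 0, 0], [0, 0, 0], 255],
    [[0, 0, 0], [0, 0, 0], 255],
  ],
)

```text
time: 3.1
tcp_pos: [0.4592, -0.2733, 0.1279]
eef_rot: [[0.941, 0.178, 0.287], [0.169, -0.984, 0.055], [0.292, -0.003, -0.956]]
ft_force: [0.0, 0.5, -3.5]
gripper_width: 0.06
grip_force: 45.0
```

>>> apply_moves(
  targets=[
    [[0, 0, 0], [0, 0, 0], 255],
    [[0, 0, 0], [0, 0, 0], 255],
    [[0, 0, 0], [0, 0, 0], 255],
    [[0, 0, 0], [0, 0, 0], 255],
    [[0, 0, 0], [0, 0, 0], 255],
  ],
)

```text
time: 3.6
tcp_pos: [0.4615, -0.2722, 0.1296]
eef_rot: [[0.939, 0.182, 0.291], [0.174, -0.983, 0.054], [0.295, 0.0, -0.955]]
ft_force: [-0.1, -0.6, -4.0]
gripper_width: 0.0596
grip_force: 45.0
```

```bash
python3 -c "
from h import *
go(.4615,-.271,.12,10.4)"
```

```text
t 3.6 tcp [ 0.4615 -0.2722  0.1296] F [-0.08 -0.57 -3.98] M [-0.034  0.446  0.019] w 0.05960529533060185 grip 44.99654330313206 j [ 46.  31. -15. 122. -16.  17. -30.]
shift cm [-0.26 -0.12  0.92] turn [ 0.    -0.3    0.002]
```

>>> apply_moves(
  targets=[
    [[0, 0, 0], [0, -0.12, 0], 255],
    [[0, 0, 0], [0, -0.12, 0], 255],
    [[0, 0, 0], [0, -0.12, 0], 255],
    [[0, 0, 0], [0, -0.12, 0], 255],
    [[0, 0, 0], [0, -0.12, 0], 255],
  ],
)

```text
time: 4.1
tcp_pos: [0.4626, -0.2722, 0.1298]
eef_rot: [[0.942, 0.183, -0.28], [0.175, -0.983, -0.053], [-0.285, 0.001, -0.959]]
ft_force: [0.0, -0.7, -5.7]
gripper_width: 0.0594
grip_force: 45.0
```

>>> apply_moves(
  targets=[
    [[0, 0, 0], [0, 0, 0], 255],
    [[0, 0, 0], [0, 0, 0], 255],
    [[0, 0, 0], [0, 0, 0], 255],
    [[0, 0, 0], [0, 0, 0], 255],
    [[0, 0, 0], [0, 0, 0], 255],
  ],
)

```text
time: 4.6
tcp_pos: [0.4598, -0.2734, 0.1295]
eef_rot: [[0.944, 0.179, -0.278], [0.172, -0.984, -0.049], [-0.282, -0.001, -0.959]]
ft_force: [-0.2, 0.0, -4.1]
gripper_width: 0.0594
grip_force: 45.0
```

>>> apply_moves(
  targets=[
    [[0, 0, 0], [0, 0, 0], 255],
    [[0, 0, 0], [0, 0, 0], 255],
  ],
)

```text
time: 4.8
tcp_pos: [0.4607, -0.2728, 0.1291]
eef_rot: [[0.943, 0.181, -0.278], [0.174, -0.984, -0.049], [-0.282, -0.002, -0.959]]
ft_force: [0.1, -0.4, -5.0]
gripper_width: 0.0599
grip_force: 45.0
```

```bash
python3 -c "
from h import *
go(.4615,-.271,.12,10.4)"
```

```text
t 4.8 tcp [ 0.4607 -0.2728  0.1291] F [ 0.06 -0.37 -5.  ] M [ 0.065 -0.438 -0.003] w 0.05986215059677252 grip 44.99973088502884 j [ 14.  41.  13.  98.   1.  56. -55.]
shift cm [ 0.36 -0.16  0.85] turn [-0.002  0.286  0.   ]
```

```bash
cat >> h.py <<'E'
def rd(n=8):
    A=[]
    for _ in range(n):
        vision.snapshot("top"); s=bot.get_state(); y=s["eef_rot"][:,1]
        A.append([s["torque"]@-y, s["ft_force"][2], s["eef_rot"][2,0]])
    A=np.array(A); print("M about -tool y, Fz, sin tilt",A.mean(0).round(3),"sd",A.std(0).round(3))
E
python3 -c "
from h import *
rd()"
```

```text
M about -tool y, Fz, sin tilt [-0.459 -4.617 -0.283] sd [0.035 0.359 0.   ]
```

>>> apply_moves(
  targets=[
    [[0, 0, 0], [0, 0.08, 0], 255],
    [[0, 0, 0], [0, 0.08, 0], 255],
    [[0, 0, 0], [0, 0.06, 0], 255],
    [[0, 0, 0], [0, 0, 0], 255],
    [[0, 0, 0], [0, 0, 0], 255],
  ],
)

```text
time: 5.7
tcp_pos: [0.4609, -0.2727, 0.1291]
eef_rot: [[0.981, 0.181, -0.067], [0.181, -0.984, -0.011], [-0.068, -0.002, -0.998]]
ft_force: [0.5, -0.4, -4.6]
gripper_width: 0.0594
grip_force: 45.0
```

```bash
python3 -c "
from h import *
rd()"
```

```text
M about -tool y, Fz, sin tilt [-0.023 -4.455 -0.067] sd [0.015 0.617 0.   ]
```

>>> apply_moves(
  targets=[
    [[0, 0, 0], [0, 0.07, 0], 255],
    [[0, 0, 0], [0, 0.07, 0], 255],
    [[0, 0, 0], [0, 0, 0], 255],
    [[0, 0, 0], [0, 0, 0], 255],
    [[0, 0, 0], [0, 0, 0], 255],
  ],
)

```text
time: 6.6
tcp_pos: [0.462, -0.2724, 0.129]
eef_rot: [[0.981, 0.182, 0.072], [0.182, -0.983, 0.015], [0.073, -0.001, -0.997]]
ft_force: [0.7, 0.2, -3.7]
gripper_width: 0.0598
grip_force: 45.0
```

```bash
python3 -c "
from h import *
rd()
go(.4615,-.271,.12,10.4)"
```

```text
M about -tool y, Fz, sin tilt [ 0.13  -4.468  0.073] sd [0.046 0.507 0.   ]
t 7.0 tcp [ 0.4612 -0.2724  0.1288] F [-0.2  -0.37 -4.31] M [0.011 0.055 0.01 ] w 0.059672013259931815 grip 44.99983459711075 j [ 27.  32.   3. 113.  -9.  32. -42.]
shift cm [-0.01 -0.13  0.88] turn [-0.002 -0.073  0.001]
```

```bash
python3 -c "
from h import *
rd(16)"
```

```text
M about -tool y, Fz, sin tilt [ 0.037 -4.274  0.073] sd [0.031 0.499 0.   ]
```

>>> apply_moves(
  targets=[
    [[0, 0, 0], [0, 0.14, 0], 255],
    [[0, 0, 0], [0, 0.14, 0], 255],
    [[0, 0, 0], [0, 0, 0], 255],
    [[0, 0, 0], [0, 0, 0], 255],
    [[0, 0, 0], [0, 0, 0], 255],
  ],
)

```text
time: 8.3
tcp_pos: [0.4627, -0.2714, 0.1278]
eef_rot: [[0.933, 0.184, 0.31], [0.173, -0.983, 0.064], [0.316, -0.006, -0.949]]
ft_force: [-0.1, 0.1, -5.5]
gripper_width: 0.0598
grip_force: 45.0
```

```bash
python3 -c "
from h import *
rd(12)"
```

```text
M about -tool y, Fz, sin tilt [ 0.504 -4.195  0.316] sd [0.023 0.391 0.   ]
```

>>> apply_moves(
  targets=[
    [[0, 0, 0], [0, -0.14, 0], 255],
    [[0, 0, 0], [0, -0.14, 0], 255],
    [[0, 0, 0], [0, 0, 0], 255],
    [[0, 0, 0], [0, 0, 0], 255],
    [[0, 0, 0], [0, 0, 0], 255],
  ],
)

```text
time: 9.4
tcp_pos: [0.461, -0.2701, 0.1248]
eef_rot: [[0.979, 0.185, 0.088], [0.183, -0.983, 0.031], [0.093, -0.014, -0.996]]
ft_force: [-0.9, 0.7, -3.8]
gripper_width: 0.0598
grip_force: 45.0
```

```bash
python3 -c "
from h import *
rd(12)
go(.4615,-.271,.12,10.4)"
```

```text
M about -tool y, Fz, sin tilt [ 0.094 -4.584  0.093] sd [0.026 0.393 0.   ]
t 10.0 tcp [ 0.4621 -0.2702  0.1252] F [-0.02  0.21 -4.71] M [-0.051  0.086  0.019] w 0.059869773478901114 grip 44.999772906303406 j [ 27.  32.   5. 114. -13.  31. -38.]
shift cm [-0.12  0.08  0.51] turn [-0.013 -0.093  0.005]
```

The right case fits a moving ball: the moment jumps by about ±0.11 Nm with the sign of the tilt. A near-level hysteresis check should settle it.

>>> apply_moves(
  targets=[
    [[0, 0, 0], [0, -0.04, 0], 255],
    [[0, 0, 0], [0, -0.04, 0], 255],
    [[0, 0, 0], [0, 0, 0], 255],
    [[0, 0, 0], [0, 0, 0], 255],
  ],
)

```text
time: 10.4
tcp_pos: [0.4623, -0.2697, 0.125]
eef_rot: [[0.982, 0.187, 0.011], [0.187, -0.982, 0.015], [0.013, -0.013, -1.0]]
ft_force: [-0.2, 0.2, -4.6]
gripper_width: 0.0594
grip_force: 45.0
```

```bash
python3 -c "
from h import *
rd(12)"
```

```text
M about -tool y, Fz, sin tilt [-0.048 -4.441  0.013] sd [0.023 0.408 0.   ]
```

>>> apply_moves(
  targets=[
    [[0, 0, 0], [0, -0.12, 0], 255],
    [[0, 0, 0], [0, -0.12, 0], 255],
    [[0, 0, 0], [0, 0, 0], 255],
    [[0, 0, 0], [0, 0, 0], 255],
    [[0, 0, 0], [0, 0, 0], 255],
  ],
)

```text
time: 11.5
tcp_pos: [0.4605, -0.2706, 0.1252]
eef_rot: [[0.957, 0.184, -0.224], [0.182, -0.983, -0.029], [-0.225, -0.013, -0.974]]
ft_force: [-0.2, 0.2, -5.0]
gripper_width: 0.0598
grip_force: 45.0
```

>>> apply_moves(
  targets=[
    [[0, 0, 0], [0, 0, 0], 255],
    [[0, 0, 0], [0, 0.07, 0], 255],
    [[0, 0, 0], [0, 0.07, 0], 255],
    [[0, 0, 0], [0, 0.07, 0], 255],
    [[0, 0, 0], [0, 0, 0], 255],
  ],
)

```text
time: 12.0
tcp_pos: [0.4582, -0.2717, 0.1261]
eef_rot: [[0.983, 0.18, -0.02], [0.181, -0.983, 0.01], [-0.018, -0.013, -1.0]]
ft_force: [-0.4, -0.3, -4.0]
gripper_width: 0.06
grip_force: 45.0
```

```bash
python3 -c "
from h import *
rd(12)
go(.666,.026,.12,10.4)"
```

```text
M about -tool y, Fz, sin tilt [ 0.032 -4.391 -0.018] sd [0.035 0.406 0.   ]
t 12.6 tcp [ 0.4622 -0.2699  0.125 ] F [ 0.43 -0.31 -3.94] M [-0.002  0.083 -0.031] w 0.059504557115440726 grip 44.99993070960045 j [ 21.  35.  10. 109.  -9.  38. -43.]
shift cm [ 25.55 -25.26   0.37] turn [-0.013  0.018  0.006]
```

The moment keeps the sign of the moving ball at near-level tilts: -0.05 after a positive tilt and +0.03 after a negative one. Across all seven readings, the loose-ball model leaves about a third of the residual of the fixed-weight model. The right case rattles, so I'm carrying it to the coaster.

>>> apply_moves(
  targets=[
    [[0, 0, -2], [-0.013, 0.018, 0.006], 255],
    [[1.5, -1.5, -2], [0, 0, 0], 255],
    [[2.6, -2.6, 0], [0, 0, 0], 255],
    [[2.6, -2.6, 0], [0, 0, 0], 255],
    [[2.6, -2.6, 0], [0, 0, 0], 255],
  ],
)

```text
time: 13.1
tcp_pos: [0.5378, -0.1609, 0.1654]
eef_rot: [[0.984, 0.18, 0.001], [0.18, -0.984, -0.0], [0.001, 0.0, -1.0]]
ft_force: [0.3, 0.2, -4.7]
gripper_width: 0.0597
grip_force: 45.0
```

>>> apply_moves(
  targets=[
    [[2.6, -2.6, 0], [0, 0, 0], 255],
    [[2.6, -2.6, 0], [0, 0, 0], 255],
    [[2.6, -2.6, 0], [0, 0, 0], 255],
    [[2.6, -2.6, 0], [0, 0, 0], 255],
    [[2.6, -2.6, 0], [0, 0, 0], 255],
  ],
)

```text
time: 13.6
tcp_pos: [0.6421, -0.0092, 0.165]
eef_rot: [[0.984, 0.181, 0.0], [0.181, -0.984, -0.0], [0.0, 0.0, -1.0]]
ft_force: [0.4, -0.4, -3.8]
gripper_width: 0.0595
grip_force: 45.0
```

>>> apply_moves(
  targets=[
    [[1.6, -1.5, 0], [0, 0, 0], 255],
    [[1.2, -1.1, 0], [0, 0, 0], 255],
    [[0.5, -0.4, 0], [0, 0, 0], 255],
    [[0, 0, 0], [0, 0, 0], 255],
    [[0, 0, 0], [0, 0, 0], 255],
  ],
)

```text
time: 14.1
tcp_pos: [0.6679, 0.0233, 0.165]
eef_rot: [[0.984, 0.179, -0.0], [0.179, -0.984, -0.001], [-0.001, 0.001, -1.0]]
ft_force: [-0.0, 0.6, -4.4]
gripper_width: 0.0598
grip_force: 45.0
```

```bash
python3 - <<'E'
from h import *
rd(8); go(.666,.026,.165,10.4)
s=vision.snapshot("scene"); cv2.imwrite("pics/scene1.png",s["color"][:,:,::-1])
s=vision.snapshot("top")
for o in cases(s): print(o)
E
```

```text
M about -tool y, Fz, sin tilt [ 0.062 -4.352  0.   ] sd [0.021 0.514 0.   ]
t 14.5 tcp [0.6686 0.0244 0.1654] F [-0.61 -0.78 -4.73] M [0.077 0.031 0.036] w 0.060096739287403576 grip 45.00000715255737 j [-11.  41.  12.  87. -10.  53. -76.]
shift cm [-0.22 -0.2   0.04] turn [ 0.    -0.001 -0.001]
(array([ 0.48151822, -0.03553995]), np.float32(-0.9978648), (57.15017318725586, 140.5522918701172), (232.47293092719352, 215.9014727235013))
```

View pics/scene1.png

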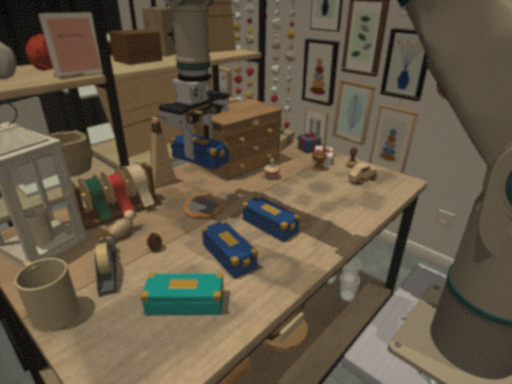

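The scene view shows the case held level above the coaster, case at about (200,150) and coaster at (202,207), with the other two cases untouched. One last repeat of the hysteresis check, tilting away from the drawers.

>>> apply_moves(
  targets=[
    [[0, 0, 0], [0, 0.12, 0], 255],
    [[0, 0, 0], [0, 0.12, 0], 255],
    [[0, 0, 0], [0, 0, 0], 255],
    [[0, 0, 0], [0, 0, 0], 255],
    [[0, 0, 0], [0, 0, 0], 255],
  ],
)

```text
time: 15.1
tcp_pos: [0.6706, 0.0251, 0.1661]
eef_rot: [[0.955, 0.181, 0.235], [0.176, -0.984, 0.043], [0.239, 0.0, -0.971]]
ft_force: [0.7, -0.3, -4.0]
gripper_width: 0.0594
grip_force: 45.0
```

>>> apply_moves(
  targets=[
    [[0, 0, 0], [0, 0, 0], 255],
    [[0, 0, 0], [0, -0.08, 0], 255],
    [[0, 0, 0], [0, -0.08, 0], 255],
    [[0, 0, 0], [0, -0.08, 0], 255],
    [[-0.2, -0.2, 0], [0, 0, 0], 255],
  ],
)

```text
time: 15.6
tcp_pos: [0.6702, 0.0275, 0.1649]
eef_rot: [[0.983, 0.182, 0.004], [0.182, -0.983, -0.001], [0.004, 0.001, -1.0]]
ft_force: [-0.3, 0.0, -4.5]
gripper_width: 0.0592
grip_force: 45.0
```

```bash
python3 -c "
from h import *
rd(8);rd(8);rd(8);go(.666,.026,.165,10.4)"
```

```text
M about -tool y, Fz, sin tilt [-6.500e-02 -4.063e+00  1.000e-03] sd [0.036 0.306 0.001]
M about -tool y, Fz, sin tilt [-6.60e-02 -4.69e+00  1.00e-03] sd [0.033 0.285 0.   ]
M about -tool y, Fz, sin tilt [-6.700e-02 -4.139e+00  1.000e-03] sd [0.036 0.389 0.   ]
t 16.8 tcp [0.6664 0.0264 0.1652] F [-0.36  0.16 -3.74] M [ 0.042 -0.002 -0.037] w 0.05992062562073313 grip 44.99970406293869 j [-12.  41.  13.  87. -10.  53. -76.]
shift cm [-0.04  0.03  0.02] turn [ 0.    -0.001 -0.   ]
```

At exactly the same level pose, the moment was +0.062 before the tilt and -0.066 after it, so the ball is loose. The case is centred, level and still, so I'm handing in.

```bash
python3 -c "
from rig import job
print(job.sign_off())"
```

```text
the job is handed in; nothing more can be done
None
```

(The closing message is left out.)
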